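Stop the engraver and hold its lid just below the balance point

TASK

The engraving is done: stop the desktop engraver by pressing its red stop button fully down and letting it spring back, leaving the green start button alone. Then take the lid by its steel bar handle, raise it a little past its balance point so that the gas strut takes over (but do not let it fly up to its stop), ease it back and finish still holding it by the handle, steady, just below the balance point, where it would drop shut if you let go. Leave the flask, the mallet and the carved rosette where they are.

Things in the scene. Friction and masses are not known exactly. Their poses are not given: they have to be found in the camera images.
- engraver: White desktop laser engraver, fixed, 360 mm deep (x) x 400 wide (y) x 135 high. Origin: centre of its underside, on the bench. Its x axis points from the control panel (the front 88 mm of its top, with the buttons) to the lid's hinge at the rear, z up. The lid lies behind the panel; its hinge axis is parallel to the engraver's y.
- lid (a joint): Hinge angle of the red-framed lid with amber window (240 mm deep, 372 wide, 12 thick, 0.85 kg). 0 = shut, level; grows as its front edge rises; stop at 1.40 rad. A gas strut works over-centre: balance point at 0.873 rad (50 deg); below it the lid falls shut, above it the strut carries it up. Just below = 3 to 11 deg under that. Lifting at the handle takes 6 N from shut, under 1.5 N near balance.
- lid_hinge (a point): Point on the hinge axis, middle of the lid's rear edge: 150 mm behind the engraver's origin along its x, 136 mm over the bench.
- lid_handle (a point): Steel bar handle fixed on the lid: round bar 12 mm thick, 150 long, along the engraver's y, on two 10 mm posts 136 mm apart. The point is the middle of the bar, 215 mm from the hinge axis along the lid and 50 mm square to it (38 above the lid's face): 186 mm over the bench when shut, 333 at balance. Grasped from straight above, the bar turns between the fingers as the lid swings.
- stop (a joint): Travel of the red stop button: 0 = out, 0.006 m = fully down; springs back. About 5 N presses it fully.
- stop_top (a point): Centre of the top face of the red stop button (30 mm across, in a yellow housing 46 mm across), at the right of the control panel, 153 mm over the bench when out. Pressed straight down.
- start (a joint): Travel of the green start button: 0 = out, 0.006 m = fully down. Not to be pressed.
- start_top (a point): Centre of the top face of the green start button (24 mm across, dark housing), 90 mm to the left of the red one, same height.
- flask: Loose steel drinking flask with a black cap, 72 mm across, 230 mm tall, standing on the bench at the engraver's right side. Origin: centre of its foot. To be left alone.
- mallet: Loose wooden carver's mallet lying at the engraver's left side: head 75 x 130 x 60 mm, handle 220 mm long pointing towards its -x. Origin: under the middle of the head. To be left alone.
- rosette: Loose carved wooden rosette, a disc 90 mm across and 22 mm high, lying on the bench at the engraver's right side. Origin: centre of its underside. To be left alone.

How it is judged:
On the way, in this order (a step that is already met when the one before it is completed fails the run):
1. the red stop button is pressed fully down (value of joint stop above 0.005 m), for 0.05 s.
2. the red stop button has sprung back (value of joint stop below 0.0015 m), for 0.05 s.
3. the lid is raised past its balance point (value of joint lid above 0.895 rad), for 0.1 s.
At the end, for the whole second after the job is handed in: The fingers hold the lid at its handle, nothing else props it, and it stays steady between 0.67 and 0.84 rad (about 2 to 12 degrees below its balance point at 0.873 rad); both buttons are out; flask, mallet and rosette are within 30 mm of where they stood (value of joint lid between 0.67 and 0.84 rad and velocity of joint lid between -0.05 and 0.05 rad/s and contact force between the fingers and lid above 0.3 N and distance between the grasp point and lid_handle below 0.09 m and value of joint each of stop, start below 0.0015 m and contact force between lid and flask below 0.1 N and contact force between lid and mallet below 0.1 N and contact force between lid and rosette below 0.1 N and distance of each of flask, mallet, rosette from where it was at the start of the episode below 0.03 m); the arm keeps its last pose, push and grip.
It fails at once if the green start button is pressed (value of joint start above 0.002 m).
It fails at once if the lid flies up towards its stop (beyond 1.2 rad) (value of joint lid above 1.2 rad).
It fails at once if the flask, the mallet or the rosette is moved more than 30 mm, or the flask is tipped (distance of any of flask, mallet, rosette from where it was at the start of the episode above 0.03 m or angle between flask's own z axis and vertical above 0.3 rad).
It also fails if it takes over 45 s, if anything falls off the work surface, if the arm or the gripper's body presses on something with over 40 N, if the wrist force passes 120 N, or if a joint passes its speed limit or range.

ROBOT

A 6-joint arm with a two-finger parallel gripper is mounted at the origin on the work surface. World frame = base frame: x ahead of the robot, y to its left, z up, the work surface at z = 0. Lengths are in m, angles in rad, forces in N, time in s.
With the tool pointing down it reaches from about 0.25 to 0.725 m from the base axis. Payload 4 kg.
Tool frame: the origin (TCP) lies at the very end of the fingers, on their centre line; the grasp point (between the pads) lies arm.grip_depth behind it (arm.grip_depth is the distance from the TCP to the grasp point, in m); z points along the fingers, y is the line along which they close (so a half turn about z gives the same grasp; the last joint's range is limited). The gripper opens to 85 mm and grips with 20 to 120 N. Pads are 22 mm wide; open, the fingers measure 114 mm over their backs; the gripper's body (76 mm by 85 mm) begins 54 mm behind the grasp point. The pads swing forward as they close: fully open they stand 13 mm farther back than shut.
Start: joints at [1.315, 0.241, 0.005, 1.335, 0, 1.571], TCP at [0.127, 0.484, 0.201] pointing down, gripper open.
Joint ranges: [-2.72, 2.72], [-1.05, 1.87], [-1.09, 1.28], [-1.99, 2.15], [-1.42, 1.44], [-3.14, 3.14]. Speed limits (rad/s): [2.79, 2.79, 3.14, 3.14, 3.14, 3.14].

INTERFACE

Orientations are given as a 3x3 rotation matrix whose columns are the frame's x, y, z axes.
In Python, from plant import arm gives the robot as it stands. The module is installed in compiled form; this text tells all that it offers.
- The arm moves only by the shell command python3 -m crank 'ROWS' [FORCE]. ROWS is a JSON list of rows, 1 to 5 of them, each an object with the fields wx, wy, wz (a rotation vector in shares of 4 rad (1.0 is 4 rad)), x, y, z (the shift in a scale on which 1.0 is 0.4 m), jaw (the finger opening in m); a field left out counts as zero (the opening has to be given); each row is the pose to reach, as a shift and turn from the pose commanded when the command began, along the tool's axes at that moment; what a row does not reach only later rows make up. A row lasts 1/8 s, in which the tool goes at most 0.0625 m and 0.188 rad, less where a joint would pass 70% of its speed; a pose out of reach is approached as far as the arm can. The fingers move at their own pace and stop on an object; FORCE is the grip in N (left out, the last holds). Time passes only in rows, so rows that do not move let the fingers close. It prints the time, the measured TCP pose, the force, the opening and the grip force at its end. Input that does not fit is refused with a message, and nothing moves.
- arm.get_state(): the state, without advancing time (a new reading comes with each control period).
- arm.snapshot(name): name is "side" or "top" or "wrist"; returns a dict with "img" (420x560x3 uint8, red, green, blue), "camera_matrix" (3x3 intrinsics, pixels), "dist" ([k1, k2, p1, p2, k3] as OpenCV has them; the pictures are not rectified), "R" (3x3) and "t" (3): a world point X has camera coordinates R X + t; the wrist camera has in their place "hand_eye" (4x4, takes a point from camera to tool coordinates, whose origin is the TCP and whose axes are the flange's). Camera axes: x right, y down, z forward; pixel columns grow to the right and rows downward; lengths in m; the calibration is good to about 2 mm. A picture is of the moment at which its call begins: read the wrist's pose just before it. There is no depth.
- arm.hand_in(): hands the job in; it is judged then, once.
The state is a dict: "time_s": time; "joint_pos": joint angles; "joint_vel": joint speeds; "effort": joint torques, N m; "position": TCP position; "orientation": TCP orientation; "force": force on the tool from outside, world axes, zero at the start; "wrist_torque": the same for the moment, N m; "finger_gap": finger opening in m; "finger_force": force on a finger pad.
Only numpy, scipy, OpenCV 4.12 (cv2) and the standard library are available. Lean on these libraries where they do the work, as an engineer would, in place of code of your own. Each camera call takes 0.05 s, during which the arm holds its last target. There are 200 camera calls.

## Working session

There is one attempt and no reset: what is moved stays moved. The work goes in short steps, Python scripts to look and compute and a shell command to move; the robot and the scene stay as the last step left them, time stands still between calls to the robot, and variables do not carry over. Pictures are saved under pics/ and viewed, at most 14 in all, crops included, and the job is handed in when it is done.

```bash
mkdir -p pics; cat > h.py <<'E'
import numpy as np, cv2
from plant import arm
def ray(s,uv,Rt=None):
    p=cv2.undistortPoints(np.array([[uv]],float),np.array(s["camera_matrix"]),np.array(s["dist"]))[0,0]
    d=np.array([p[0],p[1],1.])
    R=np.array(s["R"]);t=np.array(s["t"]).ravel()
    return -R.T@t, R.T@d
def atz(s,uv,z):
    c,d=ray(s,uv); return c+d*(z-c[2])/d[2]
def proj(s,X):
    R=np.array(s["R"],float);t=np.array(s["t"],float).ravel()
    return cv2.projectPoints(np.array(X,float).reshape(-1,1,3),cv2.Rodrigues(R)[0],t,np.array(s["camera_matrix"]),np.array(s["dist"]))[0].reshape(-1,2)
E
python3 - <<'E'
from h import *
import pickle
d={}
for n in("top","side"):
    s=arm.snapshot(n);d[n]=s
    cv2.imwrite(f"pics/{n}0.png",cv2.cvtColor(s["img"],cv2.COLOR_RGB2BGR))
pickle.dump(d,open("s0.pkl","wb"))
st=arm.get_state();print(arm.grip_depth,st["orientation"],st["position"],st["finger_gap"],st["time_s"])
E
```

```text
0.0187 [[-9.67455459e-01  2.53040886e-01 -4.94351392e-04]
 [ 2.53041368e-01  9.67453799e-01 -1.79273597e-03]
 [ 2.46266338e-05 -1.85948355e-03 -9.99998271e-01]] [0.12635484 0.48313804 0.20050131] 0.08564478253148104 0.1
```

View pics/top0.png

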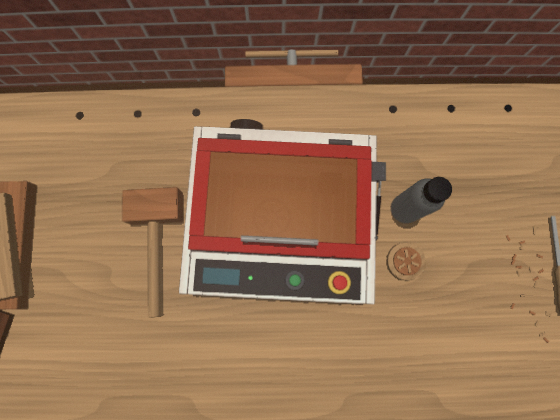

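View pics/side0.png

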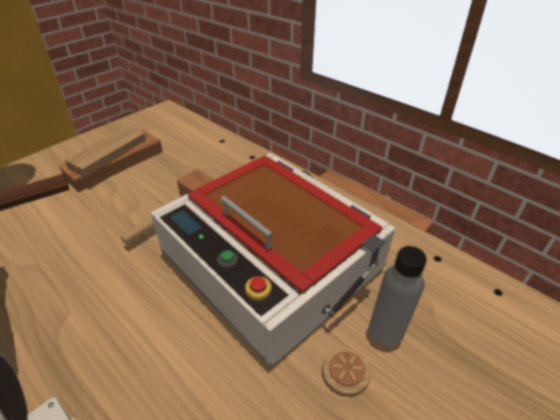

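The top view shows the red stop at about (340,283), green start at (295,280), the handle bar from (241,240) to (318,243), the flask at right around (437,190) and the rosette at (407,262). The side view agrees: red (258,287), green (228,257), bar (222,203)-(270,240).

```bash
python3 - <<'E'
from h import *
import pickle
d=pickle.load(open("s0.pkl","rb"))
def cen(s,uv,kind,r=14):
    im=s["img"].astype(int);u,v=uv
    R,G,B=im[...,0],im[...,1],im[...,2]
    m=(R>150)&(G<60)&(B<70) if kind=="r" else (G>R+40)&(G>B+20)
    w=np.zeros_like(m);w[v-r:v+r,u-r:u+r]=1
    ys,xs=np.nonzero(m&w);return xs.mean(),ys.mean(),len(xs)
pts={}
for n,r,g in(("top",(340,283),(295,280)),("side",(258,287),(228,257))):
    s=d[n]
    print(n,"cam",ray(s,(280,210))[0])
    a=cen(s,r,"r");b=cen(s,g,"g")
    P=atz(s,a[:2],.153);Q=atz(s,b[:2],.153)
    print(a,P,b,Q,np.linalg.norm(P-Q))
s=d["top"]
A,B=atz(s,(241,240),.186),atz(s,(318,243),.186)
print("bar top",A,B,np.linalg.norm(A-B),(A+B)/2)
s=d["side"]
A,B=atz(s,(223,203),.186),atz(s,(270,240),.186)
print("bar side",A,B,np.linalg.norm(A-B),(A+B)/2)
s=d["top"]
for uv,z in(((437,190),.23),((407,262),.022),((196,128),.135),((376,136),.135),((182,292),.135)):print(uv,atz(s,uv,z))
E
```

```text
top cam [0.45425081 0.05201086 1.00818666]
(np.float64(341.42857142857144), np.float64(281.7857142857143), 14) [ 0.45189932 -0.07667061  0.153     ] (np.float64(294.5), np.float64(279.72727272727275), 88) [0.45782394 0.01689439 0.153     ] 0.093752382713343
side cam [ 0.16926092 -0.38395237  0.68859546]
(np.float64(257.59055118110234), np.float64(282.99212598425197), 127) [ 0.44925425 -0.07266786  0.153     ] (np.float64(226.76829268292684), np.float64(254.8658536585366), 82) [0.45587347 0.01695487 0.153     ] 0.08986683330527151
bar top [0.53597747 0.12056993 0.186     ] [ 0.52734785 -0.02930007  0.186     ] 0.15011824994184594 [0.53166266 0.04563493 0.186     ]
bar side [0.52697476 0.10588667 0.186     ] [ 0.51709608 -0.03798207  0.186     ] 0.1442074978834417 [0.52203542 0.0339523  0.186     ]
(437, 190) [ 0.61925985 -0.25455385  0.23      ]
(407, 262) [ 0.49351343 -0.25132569  0.022     ]
(196, 128) [0.78719424 0.22229341 0.135     ]
(376, 136) [ 0.76161343 -0.16890733  0.135     ]
(182, 292) [0.43708337 0.24544775 0.135     ]
```

Top and side agree within about 3 mm: stop at (0.451,-0.075), engraver yaw -0.06, bar middle at (0.531,0.043), hinge near (0.749,0.030). I'll move there with the fingers closing.

The rows are not in the units I measure in: shifts go in shares of 0.4 m and turns go in shares of 4 rad. I convert before sending: -0.2 m / 0.4 = -0.5, -0.03 m / 0.4 = -0.075, 0.9 rad / 4 = 0.225.

```bash
python3 -m crank '[{"wz":0.045,"x":-0.1,"y":-0.1,"z":-0.025,"jaw":0},{"wz":0.09,"x":-0.2,"y":-0.2,"z":-0.05,"jaw":0},{"wz":0.135,"x":-0.3,"y":-0.3,"z":-0.075,"jaw":0},{"wz":0.18,"x":-0.4,"y":-0.4,"z":-0.075,"jaw":0},{"wz":0.225,"x":-0.5,"y":-0.5,"z":-0.075,"jaw":0}]'
cat >> h.py <<'E'
def to(X,yaw=-0.06):
    # displacement & z-rotation (tool axes) to reach TCP X, tool down, tool y at yaw
    from scipy.spatial.transform import Rotation as Ro
    s=arm.get_state();R=np.array(s["orientation"]);p=np.array(s["position"])
    y=np.array([np.cos(yaw),np.sin(yaw),0]);z=np.array([0,0,-1.]);T=np.c_[np.cross(y,z),y,z]
    print("t",s["time_s"],"p",p.round(4),"rv",Ro.from_matrix(R.T@T).as_rotvec().round(3),"d",(R.T@(np.array(X)-p)).round(4),"F",np.round(s["force"],1),"gap",round(s["finger_gap"],4))
E
python3 -c "
from h import *
to([.451,-.075,.2])"
```

```text
time_s: 0.72
position: [0.2699, 0.238, 0.2312]
orientation: [[-0.398, 0.917, 0.0], [0.917, 0.398, 0.0], [-0.0, 0.0, -1.0]]
force: [0.9, 0.3, -0.3]
finger_gap: -0.0003
finger_force: 0.0
t 0.725 p [0.2699 0.238  0.2312] rv [ 0.   -0.    0.47] d [-0.3593  0.0414  0.0313] F [ 0.9  0.3 -0.3] gap -0.0003
```

Scaled: -0.3 m / 0.4 = -0.75, -0.24 m / 0.4 = -0.6, 0.47 rad / 4 = 0.1175.

```bash
python3 -m crank '[{"wz":0.04,"x":-0.15,"y":0.0175,"jaw":0},{"wz":0.08,"x":-0.3,"y":0.035,"z":0.025,"jaw":0},{"wz":0.1175,"x":-0.45,"y":0.0525,"z":0.025,"jaw":0},{"wz":0.1175,"x":-0.6,"y":0.07,"z":0.05,"jaw":0},{"wz":0.1175,"x":-0.75,"y":0.0875,"z":0.05,"jaw":0}]'
python3 - <<'E'
from h import *
to([.451,-.075,.2])
E
```

```text
time_s: 1.35
position: [0.4223, -0.0227, 0.2105]
orientation: [[0.055, 0.998, -0.001], [0.998, -0.055, 0.0], [0.0, -0.001, -1.0]]
force: [1.1, 1.0, 0.0]
finger_gap: 0.0
finger_force: 0.0
t 1.35 p [ 0.4223 -0.0227  0.2105] rv [-0.001 -0.     0.005] d [-0.0506  0.0315  0.0104] F [1.1 1.  0. ] gap 0.0
```

Scaled: -0.051 m / 0.4 = -0.1275, 0.0315 m / 0.4 = 0.0788.

```bash
python3 -m crank '[{"x":-0.0625,"y":0.04,"jaw":0},{"x":-0.1275,"y":0.0788,"z":0.025,"jaw":0},{"x":-0.1275,"y":0.0788,"z":0.05,"jaw":0},{"x":-0.1275,"y":0.0788,"z":0.075,"jaw":0},{"x":-0.1275,"y":0.0788,"z":0.075,"jaw":0}]'
python3 - <<'E'
from h import *
to([.451,-.075,.147])
s=arm.snapshot("wrist");a=arm.snapshot("side")
im=np.hstack([cv2.resize(s["img"],(400,300)),cv2.resize(a["img"][190:340,160:360],(400,300))])
cv2.imwrite("pics/w1.png",cv2.cvtColor(im,cv2.COLOR_RGB2BGR))
E
```

```text
time_s: 1.98
position: [0.4497, -0.0725, 0.1803]
orientation: [[0.054, 0.999, -0.003], [0.999, -0.054, 0.001], [0.0, -0.003, -1.0]]
force: [-0.4, -0.1, -0.2]
finger_gap: 0.0001
finger_force: 0.0
t 1.975 p [ 0.4497 -0.0725  0.1803] rv [-0.003 -0.     0.006] d [-0.0025  0.0015  0.0333] F [-0.4 -0.1 -0.2] gap 0.0001
```

View pics/w1.png

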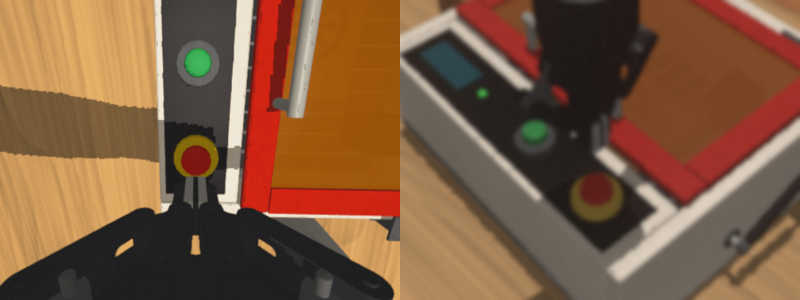

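The wrist view shows red at (196,160) in the half-picture, with the fingertips at (196,182), and green well away at (197,63). I'll check the offset through the hand-eye transform, and measure the bar too: its right end is at (296,112), running up past (313,0).

```bash
cat >> h.py <<'E'
def wcam():
    st=arm.get_state();s=arm.snapshot("wrist")
    T=np.eye(4);T[:3,:3]=st["orientation"];T[:3,3]=st["position"]
    M=np.linalg.inv(T@np.array(s["hand_eye"]));s["R"]=M[:3,:3];s["t"]=M[:3,3];return s
E
python3 - <<'E'
from h import *
s=wcam();im=s["img"].astype(int);R,G,B=im[...,0],im[...,1],im[...,2]
m=((R>110)&(G<50)&(B<50));w=np.zeros_like(m);w[195:255,240:310]=1
n,l,st,c=cv2.connectedComponentsWithStats((m&w).astype(np.uint8))
i=1+st[1:,4].argmax();print(st[i],c[i],atz(s,c[i],.153))
m=((G>R+60)&(G>B+30));ys,xs=np.nonzero(m);print(len(xs),atz(s,(xs.mean(),ys.mean()),.153))
print(proj(s,[arm.get_state()["position"],[.45,-.075,.153]]))
for uv in((296*1.4,114*1.4),(313*1.4,0)):print(atz(s,uv,.186))
E
```

```text
[ 253  205   40   40 1232] [272.37743506 224.50811688] [ 0.45031005 -0.07212585  0.153     ]
1143 [0.4568192  0.01775782 0.153     ]
[[273.47598565 241.44914032]
 [272.16077177 228.35414213]]
[ 0.53130638 -0.02640951  0.186     ]
[0.53632169 0.04926734 0.186     ]
```

Stop is at (0.450,-0.072), directly under the tool. Pressing.

Scaled: 0.034 m / 0.4 = 0.085, 0.031 m / 0.4 = 0.0775.

```bash
python3 -m crank '[{"z":0.05,"jaw":0},{"z":0.0675,"jaw":0},{"z":0.0775,"jaw":0},{"z":0.085,"jaw":0},{"z":0.085,"jaw":0}]'
```

```text
time_s: 2.75
position: [0.4512, -0.0735, 0.1475]
orientation: [[0.055, 0.998, 0.0], [0.998, -0.055, -0.0], [-0.0, 0.0, -1.0]]
force: [0.1, -0.3, 0.5]
finger_gap: -0.0002
finger_force: 0.0
```

```bash
python3 -m crank '[{"z":0.0025,"jaw":0},{"z":0.0025,"jaw":0}]'; python3 -m crank '[{"z":0.005,"jaw":0},{"z":0.005,"jaw":0}]'
```

```text
time_s: 3.0
position: [0.4511, -0.0735, 0.1464]
orientation: [[0.055, 0.998, 0.0], [0.998, -0.055, -0.0], [-0.0, 0.0, -1.0]]
force: [0.6, -0.5, 0.5]
finger_gap: -0.0001
finger_force: 0.0
time_s: 3.25
position: [0.4509, -0.0734, 0.1441]
orientation: [[0.055, 0.998, -0.0], [0.998, -0.055, 0.0], [0.0, -0.0, -1.0]]
force: [0.1, 0.2, 0.3]
finger_gap: -0.0
finger_force: 0.0
```

No contact force yet, so I'll look.

```bash
python3 - <<'E'
from h import *
s=wcam();a=arm.snapshot("side")
im=np.hstack([cv2.resize(s["img"][120:330,140:420],(400,300)),cv2.resize(a["img"][210:330,180:340],(400,300),interpolation=cv2.INTER_CUBIC)])
cv2.imwrite("pics/w2.png",cv2.cvtColor(im,cv2.COLOR_RGB2BGR))
print(proj(s,[arm.get_state()["position"]]), arm.get_state()["effort"])
E
```

```text
[[273.07010081 241.18696625]] [-2.30247213e-03 -3.34998107e+01  2.39678335e+01  1.91206556e-03
 -1.27351150e-04 -1.75696863e-05]
```

View pics/w2.png

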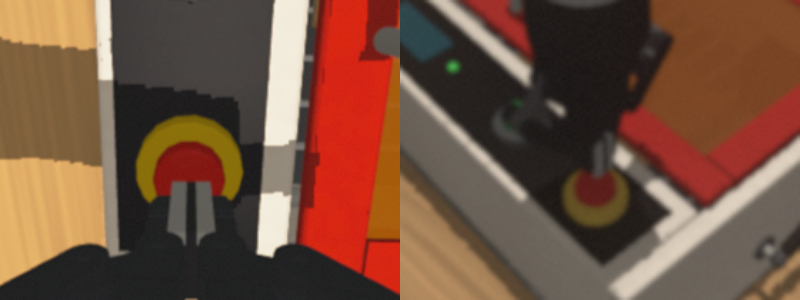

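The wrist view shows the tips at (190,181), almost on the red disc's centre (about (190,175)), so they're at the surface or just above it. I'll continue down in small steps.

Scaled: 0.002 m / 0.4 = 0.005, 0.001 m / 0.4 = 0.0025.

```bash
for i in 1; do python3 -m crank '[{"z":0.0025,"jaw":0},{"z":0.005,"jaw":0},{"z":0.005,"jaw":0}]'; done | grep -E "posi|force"; python3 -m crank '[{"z":0.0025,"jaw":0},{"z":0.005,"jaw":0},{"z":0.005,"jaw":0}]' | grep -E "posi|force"
```

```text
position: [0.4509, -0.0734, 0.1422]
force: [0.3, 0.3, -0.4]
finger_force: 0.0
position: [0.4509, -0.0734, 0.1402]
force: [-0.4, 0.0, 0.0]
finger_force: 0.0
```

```bash
python3 - <<'E'
from h import *
s=wcam();K=np.array(s["camera_matrix"]);c=ray(s,(280,210))[0]
print("f",K[0,0],"cam",c,"axis",ray(s,(K[0,2],K[1,2]))[1])
im=s["img"].astype(int);R,G,B=im[...,0],im[...,1],im[...,2]
m=((R>90)&(G<50)&(B<50));w=np.zeros_like(m);w[195:255,230:320]=1
n,l,st,cc=cv2.connectedComponentsWithStats((m&w).astype(np.uint8));i=1+st[1:,4].argmax();print(st[i],cc[i])
m=((R>90)&(G>70)&(B<40));w[:]=0;w[180:280,230:320]=1
n,l,st,cc=cv2.connectedComponentsWithStats((m&w).astype(np.uint8));i=1+st[1:,4].argmax();print("yellow",st[i])
m=((G>R+60)&(G>B+30));ys,xs=np.nonzero(m);print("g",xs.min(),xs.max(),ys.min(),ys.max())
print(proj(s,[[.45,-.0725,z] for z in(.140,.147,.153)]))
print(arm.get_state()["position"])
cv2.imwrite("pics/w3.png",cv2.cvtColor(cv2.resize(s["img"][150:300,180:380],(800,600),interpolation=cv2.INTER_CUBIC),cv2.COLOR_RGB2BGR))
E
```

```text
f 302.6223921288276 cam [ 4.55421931e-01 -3.16959259e-04  3.12389693e-01] axis [-0.01668159 -0.28610376 -0.95805342]
[ 247  222   51   33 1172] [271.50426621 237.81484642]
yellow [ 235  203   76   62 1964]
g 251 298 52 103
[[271.31083394 239.64890896]
 [271.22051367 244.25261983]
 [271.13752461 248.48239589]]
[ 0.45097558 -0.07344493  0.14024513]
```

View pics/w3.png

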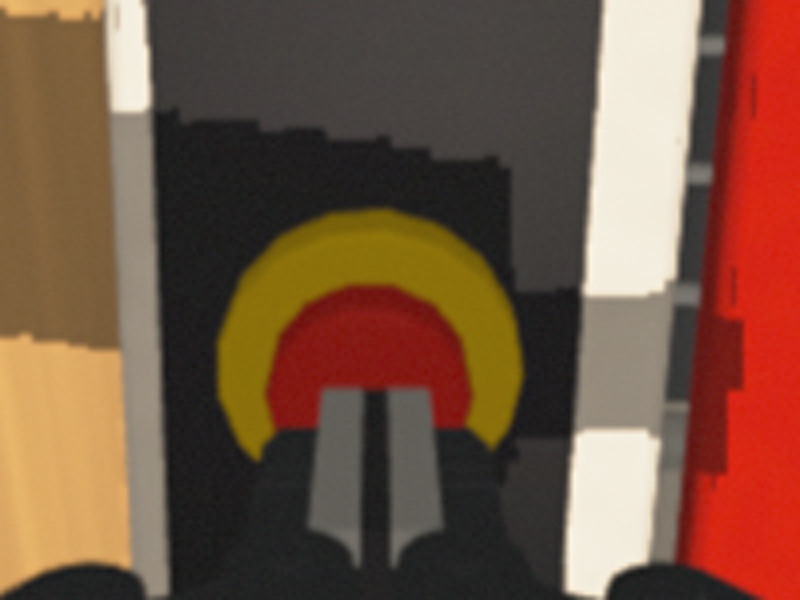

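The red disc still measures about 51 px, which puts its top at z ≈ 0.150. It is not pressed, and the real fingertips sit higher than the TCP reading implies. I'll go down until the force tells.

Scaled: 0.002 m / 0.4 = 0.005, 0.001 m / 0.4 = 0.0025.

```bash
python3 -m crank '[{"z":0.0025,"jaw":0},{"z":0.005,"jaw":0},{"z":0.005,"jaw":0}]'| grep -E "posi|force"; python3 -m crank '[{"z":0.0025,"jaw":0},{"z":0.005,"jaw":0},{"z":0.005,"jaw":0}]'| grep -E "posi|force"; python3 -c "
from h import *
s=wcam();im=s['img'].astype(int);R,G,B=im[...,0],im[...,1],im[...,2]
m=((R>90)&(G<50)&(B<50));w=np.zeros_like(m);w[195:260,230:320]=1
n,l,st,cc=cv2.connectedComponentsWithStats((m&w).astype(np.uint8));print(st[1+st[1:,4].argmax()])
a=arm.snapshot('side');print(proj(a,[arm.get_state()['position'],[.451,-.0735,.153]]))
cv2.imwrite('pics/s4.png',cv2.cvtColor(cv2.resize(a['img'][230:320,200:320],(800,600),interpolation=cv2.INTER_CUBIC),cv2.COLOR_RGB2BGR))"
```

```text
position: [0.4509, -0.0734, 0.1382]
force: [-0.2, -0.9, 0.5]
finger_force: 0.0
position: [0.4509, -0.0734, 0.1362]
force: [0.5, 0.7, 0.1]
finger_force: 0.0
[ 246  224   52   35 1133]
[[258.91580902 288.47087707]
 [258.63012039 282.67377701]]
```

View pics/s4.png

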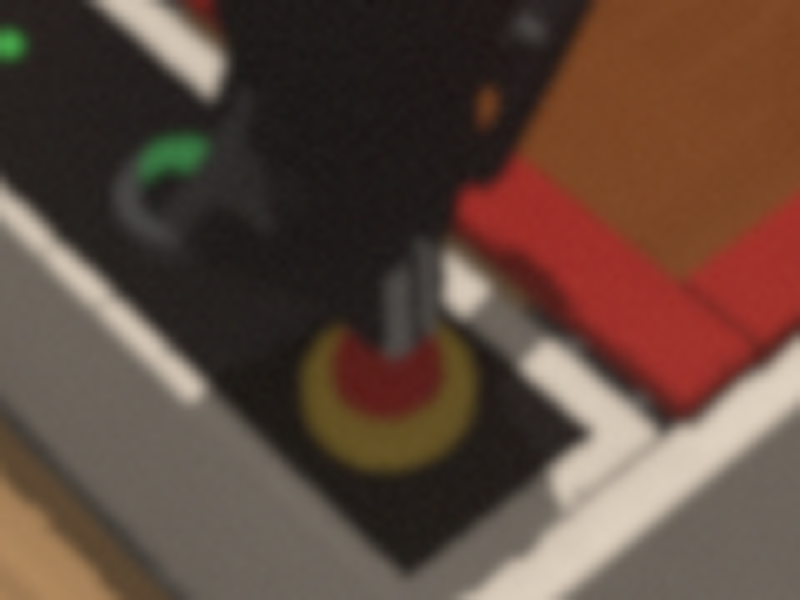

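The tips (405,355) are now right over the red disc's face (390,370), about at its surface. Continuing down.

Scaled: 0.002 m / 0.4 = 0.005, 0.001 m / 0.4 = 0.0025.

```bash
python3 -m crank '[{"z":0.0025,"jaw":0},{"z":0.005,"jaw":0},{"z":0.005,"jaw":0}]'| grep -E "posi|force"; python3 -m crank '[{"z":0.0025,"jaw":0},{"z":0.005,"jaw":0},{"z":0.005,"jaw":0}]'| grep -E "posi|force";python3 -m crank '[{"z":0.0025,"jaw":0},{"z":0.005,"jaw":0},{"z":0.005,"jaw":0}]'| grep -E "posi|force"
```

```text
position: [0.4509, -0.0734, 0.1342]
force: [-0.2, -0.4, 0.5]
finger_force: 0.0
position: [0.4509, -0.0734, 0.1322]
force: [0.4, 1.1, 0.1]
finger_force: 0.0
position: [0.4509, -0.0734, 0.1302]
force: [-0.2, 0.0, 0.4]
finger_force: 0.0
```

Scaled: 0.002 m / 0.4 = 0.005, 0.001 m / 0.4 = 0.0025.

```bash
python3 -m crank '[{"z":0.0025,"jaw":0},{"z":0.005,"jaw":0},{"z":0.005,"jaw":0}]'| grep -E "posi|^force"; python3 -m crank '[{"z":0.0025,"jaw":0},{"z":0.005,"jaw":0},{"z":0.005,"jaw":0}]'| grep -E "posi|^force";python3 - <<'E'
from h import *
s=wcam();a=arm.snapshot('side');print(proj(a,[arm.get_state()['position']]),proj(s,[arm.get_state()['position']]))
im=np.hstack([cv2.resize(x[:,:],(400,450),interpolation=cv2.INTER_CUBIC) for x in (s["img"][190:300,225:323],a['img'][230:320,220:300])])
cv2.imwrite('pics/w5.png',cv2.cvtColor(im,cv2.COLOR_RGB2BGR))
E
```

```text
position: [0.4509, -0.0734, 0.1282]
force: [-0.0, -0.8, 0.5]
position: [0.4511, -0.0735, 0.1264]
force: [-0.9, -0.1, 2.0]
[[259.13960601 291.7857552 ]] [[272.90023764 241.0543865 ]]
```

View pics/w5.png

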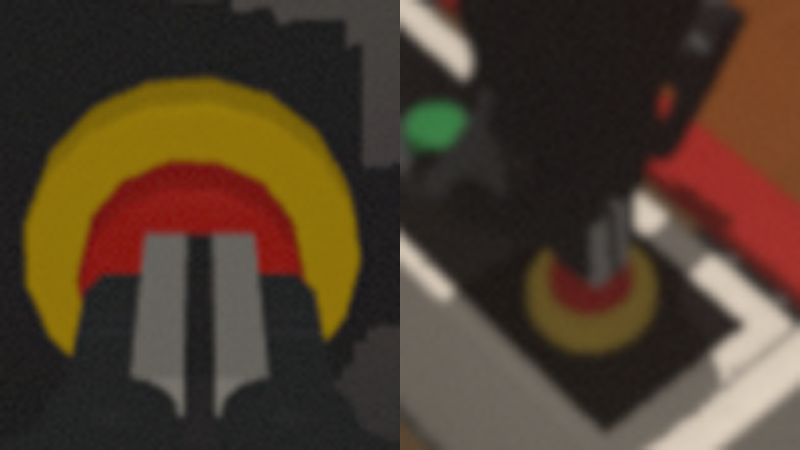

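Contact, at 2 N. Small steps down now until the force plateaus, then jumps at full travel.

Scaled: 0.002 m / 0.4 = 0.005, 0.001 m / 0.4 = 0.0025.

```bash
python3 -m crank '[{"z":0.0025,"jaw":0},{"z":0.005,"jaw":0},{"z":0.005,"jaw":0}]'| grep -E "posi|^force"; python3 -m crank '[{"z":0.0025,"jaw":0},{"z":0.005,"jaw":0},{"z":0.005,"jaw":0}]'| grep -E "posi|^force"
```

```text
position: [0.4511, -0.0734, 0.1244]
force: [-1.2, -0.3, 2.6]
position: [0.4511, -0.0735, 0.1224]
force: [-0.1, -0.4, 4.9]
```

```bash
python3 -m crank '[{"z":0.0025,"jaw":0},{"z":0.0025,"jaw":0}]'| grep -E "posi|^force"; python3 -m crank '[{"z":0.0025,"jaw":0},{"z":0.0025,"jaw":0}]'| grep -E "posi|^force"
```

```text
position: [0.4511, -0.0735, 0.1214]
force: [-1.1, -0.2, 3.9]
position: [0.4512, -0.0735, 0.121]
force: [-2.9, -0.3, 8.3]
```

Scaled: 0.0015 m / 0.4 = 0.0038.

```bash
python3 -m crank '[{"z":0.0038,"jaw":0},{"z":0.0038,"jaw":0}]'| grep -E "posi|^force"; python3 -m crank '[{"z":-0.025,"jaw":0},{"z":-0.075,"jaw":0},{"z":-0.15,"jaw":0},{"z":-0.25,"jaw":0},{"z":-0.25,"jaw":0}]'| grep -E "posi|^force"
python3 -c "
from h import *
to([.534,.045,.25]);print(arm.get_state()['joint_pos'])"
```

```text
position: [0.4513, -0.0735, 0.1208]
force: [-5.3, 0.9, 17.2]
position: [0.453, -0.0738, 0.2213]
force: [-0.2, 0.1, -0.5]
t 9.1 p [ 0.453  -0.0738  0.2213] rv [0.006 0.001 0.005] d [ 0.123   0.0745 -0.0283] F [-0.2  0.1 -0.5] gap 0.0001
[-1.61419839e-01  1.46162498e-01 -6.05684700e-02  1.35843994e+00
  4.71862625e-08  1.46439235e+00]
```

The button bottomed (17 N) and is released. At contact the TCP read 0.121 against a known 0.147, so the real closed tips end about 26 mm short of the nominal TCP. I'll allow for that in the grasp. Next, over to the bar with the fingers open.

Scaled: 0.123 m / 0.4 = 0.3075, 0.08 m / 0.4 = 0.2, 0.005 rad / 4 = 0.0013.

```bash
python3 -m crank '[{"wz":0.0013,"x":0.1,"y":0.0625,"z":-0.075,"jaw":0.085},{"wz":0.0013,"x":0.2,"y":0.125,"z":-0.075,"jaw":0.085},{"wz":0.0013,"x":0.3075,"y":0.1875,"z":-0.075,"jaw":0.085},{"wz":0.0013,"x":0.3075,"y":0.1875,"z":-0.075,"jaw":0.085},{"wz":0.0013,"x":0.3075,"y":0.1875,"z":-0.075,"jaw":0.085}]' 30|grep -E "posi|gap|^force"
python3 - <<'E'
from h import *
to([.534,.045,.14])
s=wcam();cv2.imwrite('pics/w6.png',cv2.cvtColor(s['img'],cv2.COLOR_RGB2BGR))
print(proj(s,[[.534,.045,.186],[.529,-.03,.186],[.539,.12,.186]]))
E
```

```text
position: [0.5318, 0.0451, 0.2473]
force: [0.1, -0.1, 0.5]
finger_gap: 0.0845
t 9.725 p [0.5318 0.0451 0.2473] rv [-0.003  0.001  0.001] d [1.000e-04 2.500e-03 1.073e-01] F [ 0.1 -0.1  0.5] gap 0.0845
[[276.07622171 211.17548966]
 [275.24577765 292.73850055]
 [277.07199458 113.80535438]]
```

View pics/w6.png

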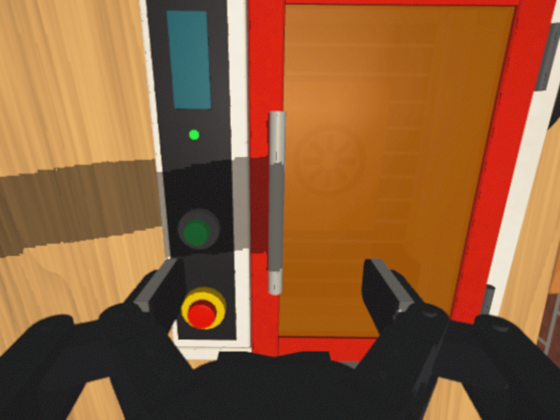

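The bar ends at (276,112) and (275,295) match the prediction to 2 px, and the fingers straddle it (170 | 276 | 375). The red button is out. Descending with the gap reduced to 50 mm.

Scaled: 0.095 m / 0.4 = 0.2375, 0.05 m / 0.4 = 0.125.

```bash
python3 -m crank '[{"y":0.005,"z":0.05,"jaw":0.05},{"y":0.005,"z":0.125,"jaw":0.05},{"y":0.005,"z":0.2,"jaw":0.05},{"y":0.005,"z":0.2375,"jaw":0.05},{"y":0.005,"z":0.2375,"jaw":0.05}]' |grep -E "posi|gap|^force"
python3 -m crank '[{"z":0.0125,"jaw":0.05},{"z":0.03,"jaw":0.05},{"z":0.03,"jaw":0.05}]' |grep -E "posi|gap|^force"
python3 - <<'E'
from h import *
to([.534,.045,.14])
s=wcam();a=arm.snapshot("side")
im=np.hstack([cv2.resize(s["img"],(400,300)),cv2.resize(a['img'][170:290,170:330],(400,300),interpolation=cv2.INTER_CUBIC)])
cv2.imwrite('pics/w7.png',cv2.cvtColor(im,cv2.COLOR_RGB2BGR))
E
```

```text
position: [0.5336, 0.0443, 0.1531]
force: [0.7, -0.3, -0.2]
finger_gap: 0.0499
position: [0.5345, 0.0451, 0.1416]
force: [0.5, -0.2, 0.6]
finger_gap: 0.0497
t 10.775 p [0.5345 0.0451 0.1416] rv [-0.  0.  0.] d [-0.0002 -0.0005  0.0016] F [ 0.5 -0.2  0.6] gap 0.0497
```

View pics/w7.png

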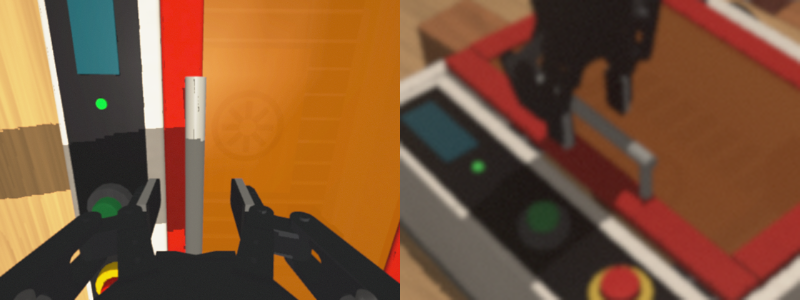

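The fingers stand on either side of the bar (wrist: 150 | 195 | 240). Closing at 40 N.

Scaled: 0.002 m / 0.4 = 0.005.

```bash
python3 -m crank '[{"z":0.005,"jaw":0},{"z":0.005,"jaw":0},{"z":0.005,"jaw":0},{"z":0.005,"jaw":0},{"z":0.005,"jaw":0}]' 40
python3 -c "
import numpy as np
for L in (0,.1,.2,.3,.4,.5,.6,.7,.76,.8,.85,.9,.92,.95):
  x=.215*np.cos(L)-.05*np.sin(L);z=.215*np.sin(L)+.05*np.cos(L)
  print(L,'fwd',round(.215-x,4),'up',round(z-.05,4))"
```

```text
time_s: 11.5
position: [0.5337, 0.0452, 0.1398]
orientation: [[0.06, 0.998, -0.002], [0.998, -0.06, 0.0], [0.0, -0.002, -1.0]]
force: [-5.9, 0.8, 3.6]
finger_gap: 0.0106
finger_force: 39.2
0 fwd 0.0 up 0.0
0.1 fwd 0.0061 up 0.0212
0.2 fwd 0.0142 up 0.0417
0.3 fwd 0.0244 up 0.0613
0.4 fwd 0.0364 up 0.0798
0.5 fwd 0.0503 up 0.097
0.6 fwd 0.0658 up 0.1127
0.7 fwd 0.0828 up 0.1267
0.76 fwd 0.0936 up 0.1344
0.8 fwd 0.1011 up 0.1391
0.85 fwd 0.1107 up 0.1445
0.9 fwd 0.1205 up 0.1495
0.92 fwd 0.1245 up 0.1513
0.95 fwd 0.1306 up 0.154
```

Gripped at 39 N, gap 10.6 mm. Lifting along the arc (tool y = towards the hinge, -z = up).

Scaled: -0.08 m / 0.4 = -0.2, -0.061 m / 0.4 = -0.1525.

```bash
python3 -m crank '[{"y":0.015,"z":-0.0525,"jaw":0},{"y":0.035,"z":-0.105,"jaw":0},{"y":0.06,"z":-0.1525,"jaw":0},{"y":0.09,"z":-0.2,"jaw":0},{"y":0.09,"z":-0.2,"jaw":0}]' 
python3 - <<'E'
from h import *
to([.534+.0364,.045-.0022,.2195])
a=arm.snapshot("side")
cv2.imwrite('pics/s8.png',cv2.cvtColor(a['img'],cv2.COLOR_RGB2BGR))
E
```

```text
time_s: 12.12
position: [0.569, 0.0427, 0.2203]
orientation: [[0.06, 0.998, -0.004], [0.998, -0.06, -0.0], [-0.001, -0.004, -1.0]]
force: [-9.1, 0.3, 2.0]
finger_gap: 0.0105
finger_force: 39.9
t 12.125 p [0.569  0.0427 0.2203] rv [-0.004  0.001 -0.   ] d [0.0002 0.0014 0.0008] F [-9.1  0.3  2. ] gap 0.0105
```

View pics/s8.png

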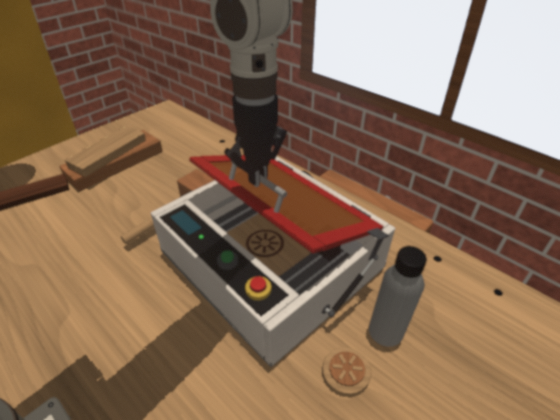

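The lid is up about 0.4 rad, held at the bar (265,185). The flask, rosette and mallet are untouched. Continuing to about 0.8.

Scaled: 0.0635 m / 0.4 = 0.1588, -0.059 m / 0.4 = -0.1475.

```bash
python3 -m crank '[{"y":0.0325,"z":-0.0425,"jaw":0},{"y":0.0713,"z":-0.0825,"jaw":0},{"y":0.1138,"z":-0.1175,"jaw":0},{"y":0.1588,"z":-0.1475,"jaw":0},{"y":0.1588,"z":-0.1475,"jaw":0}]' | grep -E "posi|force|gap"
cat >> h.py <<'E'
def lid():
    # lid angle from bar height, TCP offset when shut grasp z=.1398
    from scipy.optimize import brentq
    st=arm.get_state();up=st["position"][2]-.1398;f=(st["position"]-np.array([.5337,.0452,.1398]))[:2]@[.998,-.06]
    gz=lambda L:.215*np.sin(L)+.05*np.cos(L)-.05-up
    gx=lambda L:.215-(.215*np.cos(L)-.05*np.sin(L))-f
    print("L from up",brentq(gz,-.1,1.3),"from fwd",brentq(gx,-.1,1.3),"F",st["force"],"q",np.round(st["joint_pos"],2))
E
python3 -c "
from h import *
lid()"
```

```text
position: [0.6353, 0.038, 0.2818]
force: [-6.1, -2.2, 9.0]
finger_gap: 0.0103
finger_force: 41.8
L from up 0.826557793589066 from fwd 0.8038243103200913 F [-6.13068014 -2.17662804  8.9982237 ] q [ 0.06  0.52  0.63  1.67 -0.    1.69]
```

Scaled: 0.03 m / 0.4 = 0.075, -0.015 m / 0.4 = -0.0375.

```bash
python3 -m crank '[{"y":0.025,"z":-0.0138,"jaw":0},{"y":0.05,"z":-0.0263,"jaw":0},{"y":0.075,"z":-0.0375,"jaw":0},{"y":0.075,"z":-0.0375,"jaw":0},{"y":0.075,"z":-0.0375,"jaw":0}]' | grep -E "posi|force|gap"
python3 - <<'E'
from h import *
lid()
a=arm.snapshot("side");im=a["img"][110:290,170:410]
o=np.array([.749,.030]);ex=np.array([.998,-.062]);ey=np.array([.062,.998])
def P(L,al,n,lat):
    x=-(al*np.cos(L)-n*np.sin(L));z=al*np.sin(L)+n*np.cos(L);h=o+ex*x+ey*lat;return [h[0],h[1],.136+z]
im=cv2.resize(im,(800,600),interpolation=cv2.INTER_CUBIC)
for L in(.8,.9,1.0):
    for lat in(-.186,.186):
        uv=proj(a,[P(L,.24,.012,lat)])[0];print(L,lat,uv,(uv-[170,110])*800/240)
cv2.imwrite('pics/s9.png',cv2.cvtColor(im,cv2.COLOR_RGB2BGR))
E
```

```text
position: [0.6646, 0.0358, 0.296]
force: [-4.3, -2.5, 8.1]
finger_gap: 0.0101
finger_force: 42.2
L from up 0.9779064333104514 from fwd 0.9527795329382451 F [-4.29511723 -2.51993679  8.13315237] q [ 0.06  0.61  0.81  1.77 -0.    1.69]
0.8 -0.186 [346.11504116 194.54588081] [587.05013718 281.81960269]
0.8 0.186 [207.60260817 113.94249813] [125.34202725  13.14166043]
0.9 -0.186 [354.82487539 181.94962745] [616.08291797 239.83209151]
0.9 0.186 [214.12742039 104.63799646] [147.09140131 -17.87334514]
1.0 -0.186 [363.85884901 170.05384933] [646.19616336 200.17949778]
1.0 0.186 [221.27147813  96.02800556] [170.90492709 -46.57331479]
```

View pics/s9.png

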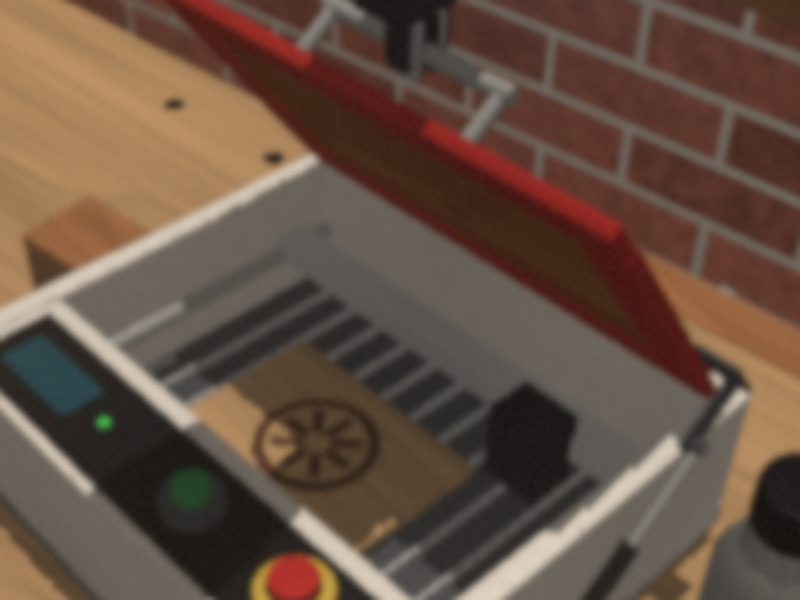

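The lid's top right corner at (622,222) lies between the 0.9 and 1.0 predictions, about 0.94 rad, agreeing with the kinematic 0.95–0.98. It is past balance. Easing back to about 0.76.

Scaled: -0.038 m / 0.4 = -0.095, -0.032 m / 0.4 = -0.08.

```bash
python3 -m crank '[{"y":-0.02,"z":0.01,"jaw":0},{"y":-0.04,"z":0.02,"jaw":0},{"y":-0.06,"z":0.0308,"jaw":0},{"y":-0.08,"z":0.0418,"jaw":0},{"y":-0.095,"z":0.0505,"jaw":0}]' | grep -E "posi|force|gap"
python3 -m crank '[{"jaw":0},{"jaw":0},{"jaw":0},{"jaw":0}]'| grep -E "posi|force|gap"
python3 - <<'E'
from h import *
lid()
a=arm.snapshot("side");im=a["img"][110:290,170:410]
o=np.array([.749,.030]);ex=np.array([.998,-.062]);ey=np.array([.062,.998])
def P(L,al,n,lat):
    x=-(al*np.cos(L)-n*np.sin(L));z=al*np.sin(L)+n*np.cos(L);h=o+ex*x+ey*lat;return [h[0],h[1],.136+z]
im=cv2.resize(im,(800,600),interpolation=cv2.INTER_CUBIC)
for L in(.65,.75,.85):
        uv=proj(a,[P(L,.24,.012,-.186)])[0];print(L,(uv-[170,110])*800/240)
cv2.imwrite('pics/s10.png',cv2.cvtColor(im,cv2.COLOR_RGB2BGR))
E
```

```text
position: [0.6267, 0.0386, 0.2754]
force: [-3.1, -2.1, 5.7]
finger_gap: 0.0103
finger_force: 42.4
position: [0.626, 0.0387, 0.2751]
force: [-4.9, -1.3, 6.6]
finger_gap: 0.0104
finger_force: 42.3
L from up 0.7681768113039219 from fwd 0.753802443729847 F [-4.93139426 -1.3021547   6.5661542 ] q [ 0.06  0.5   0.57  1.64 -0.    1.69]
0.65 [546.83821513 347.26472178]
0.75 [573.12999663 303.41956945]
0.85 [601.39270114 260.58675866]
```

View pics/s10.png

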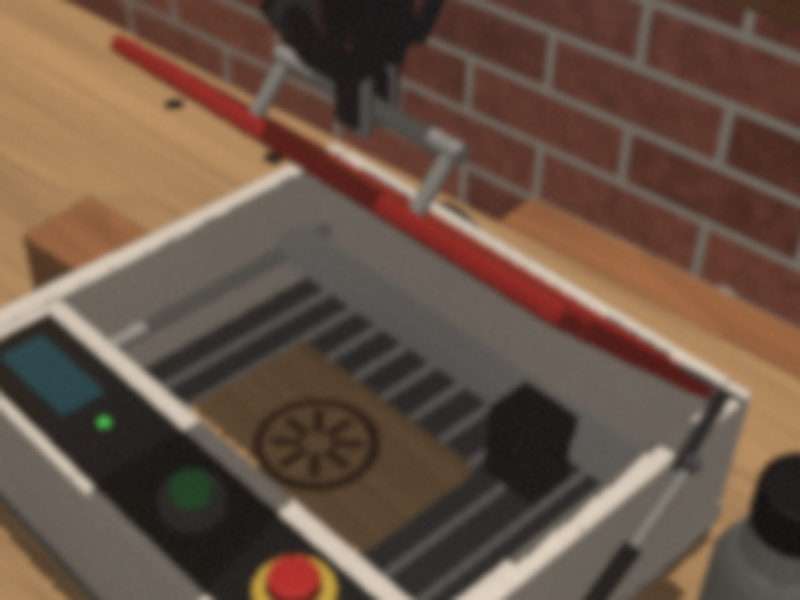

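The lid is edge-on, with its front right corner near (575,303), matching the 0.75 rad prediction. It is steady and gripped at 42 N, the red button is out and the flask is in place.

```bash
python3 -c "
from plant import arm
s=arm.get_state();print(s['time_s'],abs(s['joint_vel']).max() if hasattr(s['joint_vel'],'max') else s['joint_vel']);print(arm.hand_in())"
```

```text
14.65 0.0011038958503206497
the job is handed in; nothing more can be done
None
```

I handed the job in at 14.65 s with no verdict returned: the stop button was pressed fully and sprang back, the lid went past balance to about 0.95 rad, and it is now held steady by its handle at about 0.76 rad, with the start button, flask, mallet and rosette never touched.

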